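Set the tell-tale of a spring gauge

TASK

Get the spring gauge ready and take its reading: first lift the white jar off the gauge and gently stand it upright in the free half of the blue tray, then sweep the red tell-tale hand right back to zero against the resting metal arm. Next push the sprung arm round, by its blue post, until its black pointer is at the orange mark (within 2 degrees), hold it there for a second, and let it back under control, never letting it snap back, so that the arm rests at zero again and the red hand stays behind at the orange mark. Do not shift the orange mark or disturb the rack, beaker, dish or amber bottle, and do not knock the jar over.

Things in the scene. Friction and masses are not known exactly. Their poses are not given: they have to be found in the camera images.
- gauge: Fixed grey plate 12 mm thick, white scale marked every 5 degrees, 0 to 60. Origin: the pivot axis, at the work surface; x points from the pivot to the 30 degree mark, z up. Zero lies at -30 degrees from x; readings grow anticlockwise from above. Plate from 50 mm behind the pivot to 250 mm ahead, 270 mm wide; pivot pin top at 58 mm. Arm, red hand and orange mark turn about the pivot.
- spring_arm (a joint): Sprung arm's angle, rad: 0 at rest on the scale zero, to 1.10 anticlockwise (world direction = gauge yaw - 0.5236 + value). The spring takes 3 N at the post to start, 9 N at 0.7 rad; let go, it snaps back. Aluminium bar 165 x 18 mm, 30 to 42 mm above the work surface, thin black pointer at its end. It pushes the red hand's peg ahead of it and leaves it there on the way back.
- blue_post (a point): Middle of the upright blue post on the sprung arm (20 mm diameter, 42 to 85 mm above the work surface), on the arm's centreline 150 mm from the pivot. Push it sideways or grip it.
- pointer_tip (a point): Point on the arm's pointer line, 210 mm from the pivot.
- red_hand (a joint): Red tell-tale hand's angle, rad, same zero and sense as the arm (-0.02 to 1.10). Stays where left (about 1 N at the peg moves it). With its peg touching the arm's bar it reads the same as the arm. Flat red bar 205 x 8 mm, 19 to 24 mm above the work surface, passing under the arm.
- red_peg (a point): Middle of the upright red peg on the red hand (12 mm diameter, top at 85 mm), 90 mm out from the pivot along the hand and 15 mm to the anticlockwise side of the hand's centreline. To zero the hand, push this peg clockwise until it stops against the arm's bar.
- red_tip (a point): Point on the red hand's centreline 210 mm from the pivot.
- set_mark (a joint): Angle of the orange mark on the scale's rim, rad, same zero and sense as the arm. Stiff; it must not be shifted.
- mark_tip (a point): Tip of the orange mark, 210 mm from the pivot, 16 mm above the work surface; its small orange block (24 x 12 mm, top at 23 mm) lies outside it.
- jar_center (a point): Centre (half-way up) of the white jar with green lid, 48 mm diameter, 90 mm tall, about 0.18 kg, standing upright on the gauge plate in the way of the arm and the red hand.
- jar: The same white jar; origin at the centre of its underside.
- tray: Fixed open blue tray, 210 (x) x 130 (y) x 25 mm high, walls and floor 5 mm. Origin at the centre of its underside. The amber bottle stands in its -x half; the +x half (centre 50 mm along +x) is free for the jar.
- amber_bottle: Amber bottle, 52 mm diameter, 110 mm tall, in the tray's -x half; leave alone. Origin at the centre of its underside.
- rack: Test tube rack, 200 (x) x 80 (y) x 165 mm high, on the other side of the gauge from the tray; leave alone. Origin at the centre of its underside.
- beaker: Glass beaker, 75 mm diameter, 95 mm tall, with pipettes up to 160 mm, just beyond the scale; leave alone. Origin at the centre of its underside.
- dish: White porcelain dish, 100 mm diameter, 35 mm tall; leave alone. Origin at the centre of its underside.

How it is judged:
By the outcome, as a careful person would: the job done as asked, in the order asked, and still so for the second after the job is handed in, with the robot touching nothing.
It also fails if it takes over 72 s, if anything falls off the work surface, if the arm or the gripper's body presses on something with over 40 N, if the wrist force passes 120 N, or if a joint passes its speed limit or range.

ROBOT

A 6-joint arm with a two-finger parallel gripper is mounted at the origin on the work surface. World frame = base frame: x ahead of the robot, y to its left, z up, the work surface at z = 0. Lengths are in m, angles in rad, forces in N, time in s.
With the tool pointing down it reaches from about 0.325 to 0.925 m from the base axis. Payload 3.1 kg.
Tool frame: the origin (TCP) lies on the centre line of the jaws, within the pads' length; the fingertips stand 19 mm ahead of it and the grasp point (between the pads) is the TCP; y points along the fingers, x is the direction in which the jaws open and shut, and the axes are right-handed (so a half turn about y gives the same grasp; the last joint's range is limited). The gripper opens to 85 mm and grips with 20 to 120 N. Pads are 22 mm wide; open, the fingers measure 114 mm over their backs; the gripper's body (76 mm by 85 mm) begins 54 mm behind the grasp point. The pads swing forward as they close: fully open they stand 13 mm farther back than shut.
Start: joints at [-1.294, 0.217, 1.613, -0, 1.311, -0.112], TCP at [0.237, -0.578, 0.25] pointing down, gripper open.
Joint ranges: [-2.75, 2.75], [-0.78, 2.1], [0.31, 2.55], [-1.13, 4.27], [0.13, 2.63], [-2.58, 2.58]. Speed limits (rad/s): [2.79, 2.79, 3.14, 3.14, 3.14, 3.14].

INTERFACE

Orientations are given as [roll, pitch, yaw] about the fixed x, y, z axes, in that order (R = Rz(yaw) Ry(pitch) Rx(roll)).
In Python, from workcell import r, optics gives the robot as it stands.
- The arm moves only by the tool apply_moves, never from a script. Its argument "series" is a list of rows, each a list of 3 entries, a list of its own where there are three numbers: the shift along the tool's x, y, z in mm, then the turn, a rotation vector about the tool's x, y, z in degrees, then the closure, from 0 (fully open) to 1 (shut). A call has 1 to 12 rows; each row is the pose to reach, as a shift and turn from the pose commanded when the call began, along the tool's axes at that moment; what a row does not reach only later rows make up. A row lasts 1/10 s, in which the tool goes at most 50 mm and 8.59 degrees, less where a joint would pass 70% of its speed; a pose out of reach is approached as far as the arm can. A call with a gripper value outside its range is refused whole. The fingers move at their own pace and stop on an object; "newtons" is the grip in N (left out, the last holds). Time passes only in rows, so rows that repeat a pose let the fingers close. It gives the time, the measured TCP pose, the force and the opening at its end, in the units of the state.
- r.sense(): the state, without advancing time (a new reading comes with each control period).
- optics.get_image(name): name is "scene" or "top" or "wrist"; returns a dict with "img" (384x512x3 uint8, red, green, blue), "range_z" (384x512 float32, m along the optical axis (not along the pixel's ray), 0 where there is no reading), "intrinsics" (3x3 intrinsics, pixels), "world_to_cam" (4x4, takes a point from world to camera coordinates). Camera axes: x right, y up, looking along -z (the intrinsics and any distortion apply to the point x, -y, -z); pixel columns grow to the right and rows downward; lengths in m; the calibration is good to about 2 mm. A picture is of the moment at which its call begins.
- r.finish_job(): hands the job in, once; it reports no verdict.
The state is a dict: "clock": time; "joint_pos": joint angles; "qd": joint speeds; "tau": joint torques, N m; "position": TCP position; "ee_rot": TCP orientation; "ft_force": force on the tool from outside, world axes, zero at the start; "ft_torque": the same for the moment, N m; "gripper_width": finger opening in m.
Only numpy, scipy, OpenCV 4.12 (cv2) and the standard library are available. Lean on these libraries where they do the work, as an engineer would, in place of code of your own. Each camera call takes 0.05 s, during which the arm holds its last target. There are 200 camera calls.

## Working session

There is one attempt and no reset: what is moved stays moved. The work goes in short steps, Python scripts to look and compute and a tool call to move; the robot and the scene stay as the last step left them, time stands still between calls to the robot, and variables do not carry over. Pictures are saved under pics/ and viewed, on a budget of 10 in all, crops included, one or two more only if the job needs it, and the job is handed in when it is done.

Besides the shell and the picture viewer there is one more tool, called after "Emit:" by a JSON object that holds its "op" and its "data". apply_moves: Moves the arm, as the interface text tells. Its arguments: {"type":"object","properties":{"series":{"type":"array","items":{"type":"array"}},"newtons":{"type":"number"}},"required":["series"]}

```bash
ls; mkdir -p pics; cat > h.py <<'E'
import numpy as np, cv2
from workcell import r, optics
def shot(n,f=None):
    d=optics.get_image(n)
    np.savez('last_'+n+'.npz',**d)
    if f: cv2.imwrite('pics/'+f,d['img'][:,:,::-1])
    return d
def load(n): return np.load('last_'+n+'.npz')
def ray(d,u,v):
    K=d['intrinsics'];T=np.linalg.inv(d['world_to_cam'])
    c=np.array([(u-K[0,2])/K[0,0],-(v-K[1,2])/K[1,1],-1.])
    return T[:3,3],T[:3,:3]@c
def at_z(d,u,v,z):
    o,w=ray(d,u,v); return o+w*(z-o[2])/w[2]
def at_d(d,u,v):
    o,w=ray(d,u,v); return o+w*d['range_z'][int(round(v)),int(round(u))]
E
python3 - <<'E'
from h import *
print(r.sense())
a=shot('top');b=shot('scene')
cv2.imwrite('pics/a.png',cv2.resize(a['img'][:,:,::-1],(800,600),interpolation=cv2.INTER_CUBIC))
cv2.imwrite('pics/b.png',b['img'][:,:,::-1])
print(a['intrinsics'],a['world_to_cam'],b['world_to_cam'])
E
```

```text
pics
{'clock': 0.0, 'joint_pos': array([-1.29416366e+00,  2.17761444e-01,  1.61496244e+00, -6.99780412e-06,
        1.31128890e+00, -1.12181534e-01]), 'qd': array([ 7.14141247e-05,  1.26651070e-03,  6.64856496e-04, -1.95296161e-03,
       -7.02939502e-04,  1.82397062e-04]), 'tau': array([ 7.30994016e-04, -3.96842766e+01, -3.03850329e+01, -1.12923062e-04,
        9.47146415e-03, -4.49219328e-06]), 'position': array([ 0.23674649, -0.57758007,  0.24894891]), 'ee_rot': array([-1.57053212,  0.00240568, -1.18198   ]), 'ft_force': array([-0.19879522, -0.27612517,  0.78050956]), 'ft_torque': array([ 0.01388101, -0.00483915,  0.00810276]), 'gripper_width': 0.08515874075841169}
[[397.24731763   0.         259.5180779 ]
 [  0.         397.24731763 189.60489188]
 [  0.           0.           1.        ]] [[-0.03359409 -0.99942917  0.00357402  0.01423144]
 [ 0.97524103 -0.03199855  0.21881732 -0.56499261]
 [-0.21857805  0.0108365   0.9757593  -0.86703391]
 [ 0.          0.          0.          1.        ]] [[ 0.06019434  0.99815545  0.0078958  -0.03184475]
 [-0.72664674  0.03839482  0.68593757  0.36900426]
 [ 0.68436916 -0.04702702  0.72761755 -1.51903735]
 [ 0.          0.          0.          1.        ]]
```

View pics/a.png

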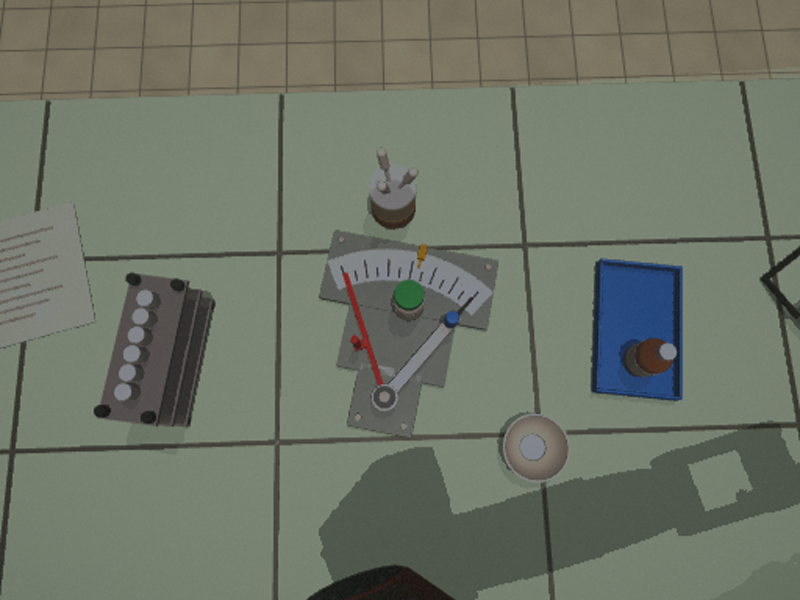

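View pics/b.png

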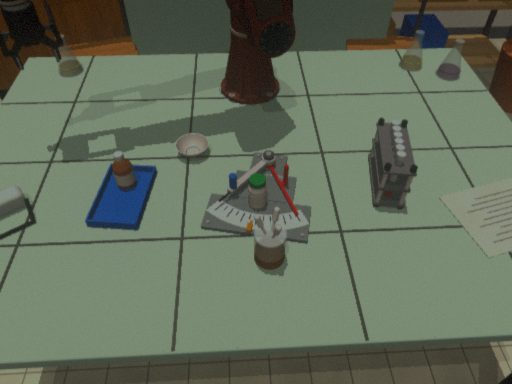

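The top view (800 px wide) shows the pivot at (384,397), post top at (452,317), jar lid at (409,295), red peg top at (355,341), orange mark at (421,256), tray corners at (598,260)/(682,266)/(681,399)/(594,391), and bottle cap at (667,352). The scene view agrees with this layout.

```bash
python3 - <<'E'
from h import *
a=load('top');s=512/800
print([k for k in a.files])
P={'pivot':(384,397,.058),'post':(452,317,.085),'lid':(409,293,.102),'peg':(355,341,.085),'t1':(598,260,.025),'t2':(682,266,.025),'t3':(681,399,.025),'t4':(594,391,.025),'cap':(667,352,.11),'dish':(535,448,.035),'beaker':(392,190,.095),'rk':(135,278,.16),'ptr':(475,296,.036),'mark':(420,266,.016)}
for k,(u,v,z) in P.items(): print(k,at_z(a,u*s,v*s,z).round(4),at_d(a,u*s,v*s).round(4))
im=a['img'][135:290,195:330,::-1]
cv2.imwrite('pics/c.png',cv2.resize(im,None,fx=5,fy=5,interpolation=cv2.INTER_CUBIC)[:600*5])
im=a['img'][140:260,200:320,::-1]
cv2.imwrite('pics/c.png',cv2.resize(im,(600,600),interpolation=cv2.INTER_CUBIC))
E
```

```text
['img', 'range_z', 'intrinsics', 'world_to_cam']
pivot [0.4174 0.0317 0.058 ] [0.4174 0.0317 0.0567]
post [ 0.5271 -0.0706  0.085 ] [ 0.527  -0.0706  0.0854]
lid [ 0.5609 -0.0093  0.102 ] [ 0.5607 -0.0093  0.1029]
peg [0.4967 0.0705 0.085 ] [0.4969 0.0706 0.0835]
t1 [ 0.6223 -0.3113  0.025 ] [ 0.6242 -0.3136  0.0183]
t2 [ 0.6082 -0.4431  0.025 ] [ 0.6089 -0.4444  0.0223]
t3 [ 0.4015 -0.4144  0.025 ] [ 0.4015 -0.4152  0.0231]
t4 [ 0.4177 -0.2844  0.025 ] [ 0.4184 -0.2878  0.014 ]
cap [ 0.463  -0.3655  0.11  ] [ 0.4623 -0.3629  0.1162]
dish [ 0.3376 -0.1867  0.035 ] [ 0.3367 -0.1933  0.0029]
beaker [0.722  0.0106 0.095 ] [0.7229 0.0106 0.0927]
rk [0.5804 0.3589 0.16  ] [0.5833 0.3637 0.149 ]
ptr [ 0.568 -0.112  0.036] [ 0.5735 -0.1151  0.0108]
mark [ 0.6242 -0.0298  0.016 ] [ 0.6251 -0.0299  0.0127]
```

View pics/c.png

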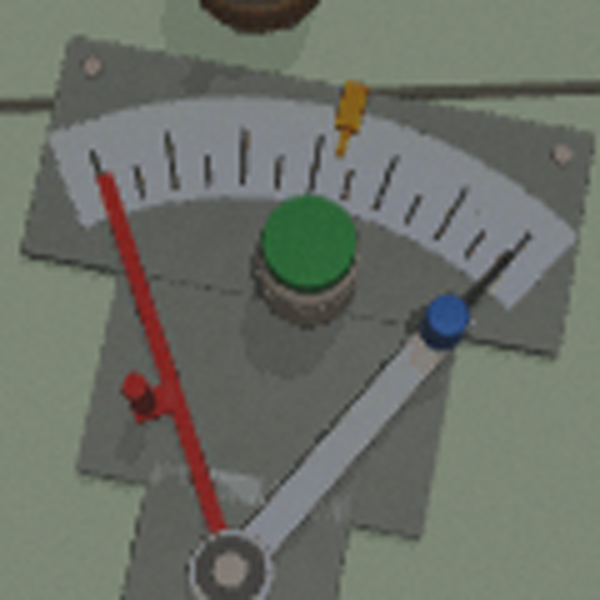

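Crop pixels (5x) put the pivot at (231,569), mark tip at (341,156), pointer end near (515,250), post top at (447,315), peg top at (135,383) and lid centre at (309,240). The ticks for 0/10/20/30 are at about (530,235), (456,207), (388,182) and (316,165), so the mark sits a little past 25°.

```bash
cat >> h.py <<'E'
from scipy.spatial.transform import Rotation as Ro
def go(x,y,z,yaw,frm=None):
    """shift (tool mm) & turn about tool y (deg) to a tool-down pose; frm=(pos,rpy) commanded"""
    s=r.sense(); p,e=(s['position'],s['ee_rot']) if frm is None else frm
    R=Ro.from_euler('xyz',e); T=Ro.from_euler('xyz',[-np.pi/2,0,np.radians(yaw)])
    return (R.inv().apply(np.array([x,y,z])-p)*1e3).round(1),np.degrees((R.inv()*T).as_rotvec()).round(2)
E
python3 - <<'E'
from h import *
a=load('top')
f=lambda x,y,z:at_z(a,200+x/5-.0,140+y/5-.0,z)[:2]
pv=f(231,569,.058)
print('pivot',pv)
def rep(n,p): q=p-pv; print(n,p.round(4),'r',np.hypot(*q).round(4),'ang',np.degrees(np.arctan2(q[1],q[0])).round(2))
rep('post',f(447,315,.085));rep('peg',f(135,383,.085));rep('mark',f(341,156,.016));rep('lid',f(309,240,.102));rep('ptr',f(515,250,.036))
for n,c in {'0':(530,235),'10':(456,207),'20':(388,182),'30':(316,165),'40':(243,157),'50':(171,160),'25':(348,184),'35':(280,172)}.items(): rep(n,f(*c,.0125))
print(go(.561,-.009,.25,-16))
E
```

```text
pivot [0.41795333 0.03063784]
post [ 0.5268 -0.0709] r 0.1489 ang -43.01
peg [0.5004 0.0708] r 0.0917 ang 26.0
mark [ 0.6217 -0.0282] r 0.2121 ang -16.1
lid [ 0.5598 -0.0093] r 0.1474 ang -15.73
ptr [ 0.5667 -0.1095] r 0.2043 ang -43.29
0 [ 0.5792 -0.1202] r 0.2208 ang -43.1
10 [ 0.5946 -0.0844] r 0.2108 ang -33.06
20 [ 0.6085 -0.0512] r 0.2074 ang -23.24
30 [ 0.6185 -0.0157] r 0.2058 ang -13.01
40 [0.6238 0.0206] r 0.2061 ang -2.8
50 [0.6234 0.0565] r 0.2071 ang 7.17
25 [ 0.6082 -0.0313] r 0.2 ang -18.02
35 [0.6154 0.0024] r 0.1995 ang -8.15
(array([-4.033e+02,  1.000e-01,  5.156e+02]), array([ -0.07, -51.72,  -0.11]))
```

Emit:
{"op": "apply_moves", "data": {"series": [[[-35,0,45],[0,-7,0],0],[[-70,0,90],[0,-14,0],0],[[-105,0,135],[0,-21,0],0],[[-140,0,180],[0,-28,0],0],[[-175,0,225],[0,-35,0],0],[[-210,0,270],[0,-42,0],0],[[-245,0,315],[0,-49,0],0],[[-280,0,360],[0,-51.7,0],0],[[-315,0,405],[0,-51.7,0],0],[[-350,0,450],[0,-51.7,0],0],[[-385,0,495],[0,-51.7,0],0],[[-403,0,515],[0,-51.7,0],0]]}}

```text
clock: 1.3
position: [0.5352, -0.0555, 0.25]
ee_rot: [-1.571, 0.0, -0.28]
ft_force: [0.6, -0.2, -0.7]
gripper_width: 0.0855
```

Emit:
{"op": "apply_moves", "data": {"series": [[[0,0,0],[0,0,0],0],[[0,0,0],[0,0,0],0]]}}

```text
clock: 1.5
position: [0.5346, -0.0564, 0.2496]
ee_rot: [-1.571, 0.001, -0.277]
ft_force: [1.1, -0.7, -0.4]
gripper_width: 0.0851
```

```bash
python3 - <<'E'
from h import *
s=r.sense();print(s['clock'],s['position'],s['ee_rot'],s['ft_force'])
print(go(.560,-.009,.25,-16))
d=shot('wrist')
cv2.imwrite('pics/w1.png',cv2.resize(d['img'][:,:,::-1],(800,600),interpolation=cv2.INTER_CUBIC))
E
```

```text
1.5 [ 0.53455039 -0.05638862  0.24964808] [-1.57149737e+00  1.44808796e-03 -2.76573944e-01] [ 1.0586521  -0.73680145 -0.41273858]
(array([11.5, -0.4, 52.5]), array([ 0.04,  0.15, -0.08]))
```

View pics/w1.png

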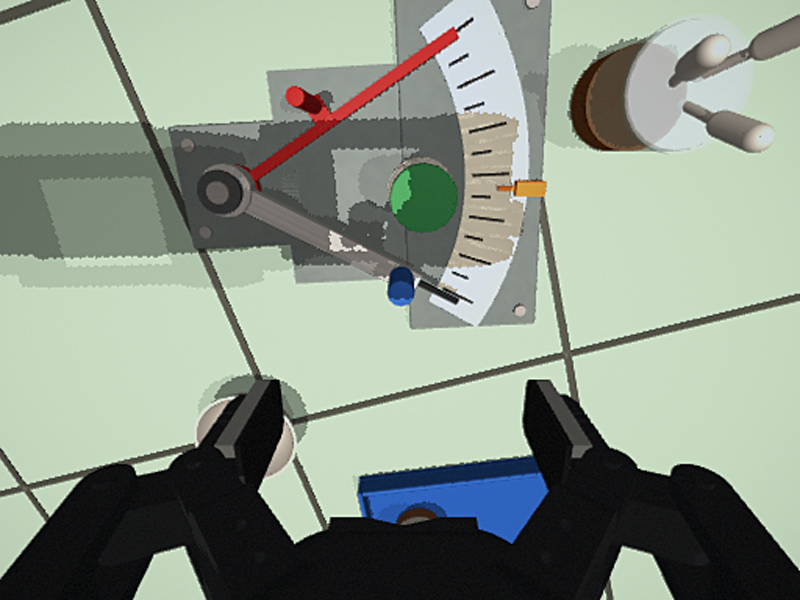

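The wrist view (800 px) shows the lid at (423,197), pivot at (217,191), mark tip at (498,188), post top at (400,275), peg top at (296,97), with nothing between the jaws. I'll cross-check positions with this camera.

```bash
python3 - <<'E'
from h import *
a=load('wrist');s=.64
f=lambda x,y,z:at_z(a,x*s,y*s,z)[:2]
pv=f(217,191,.058)
print('pivot',pv)
def rep(n,p): q=p-pv; print(n,p.round(4),'r',np.hypot(*q).round(4),'ang',np.degrees(np.arctan2(q[1],q[0])).round(2))
rep('post',f(400,275,.085));rep('peg',f(296,97,.085));rep('mark',f(498,188,.016));rep('lid',f(423,197,.102));rep('ptr',f(456,299,.036))
for n,c in {'0':(472,302),'25':(483,200),'30':(489,173),'20':(489,219)}.items(): rep(n,f(*c,.0125))
E
```

```text
pivot [0.42109018 0.03328251]
post [ 0.5335 -0.0563] r 0.1437 ang -38.55
peg [0.5032 0.0713] r 0.0905 ang 24.88
mark [ 0.6251 -0.0261] r 0.2125 ang -16.22
lid [ 0.5628 -0.0068] r 0.1473 ang -15.78
ptr [ 0.5689 -0.1029] r 0.201 ang -42.66
0 [ 0.5828 -0.1184] r 0.2218 ang -43.17
25 [ 0.6118 -0.0327] r 0.2018 ang -19.08
30 [ 0.6211 -0.0128] r 0.2053 ang -12.98
20 [ 0.6133 -0.0495] r 0.2093 ang -23.31
```

Emit:
{"op": "apply_moves", "data": {"series": [[[6,0,27],[0,0,0],0],[[12,0,54],[0,0,0],0],[[12,30,54],[0,0,0],0],[[12,65,54],[0,0,0],0],[[12,100,54],[0,0,0],0],[[12,130,54],[0,0,0],0],[[12,155,54],[0,0,0],0],[[12,170,54],[0,0,0],0],[[12,175,54],[0,0,0],0],[[12,175,54],[0,0,0],0]]}}

```text
clock: 2.55
position: [0.561, -0.0098, 0.0751]
ee_rot: [-1.571, 0.001, -0.281]
ft_force: [-0.7, 0.6, 0.6]
gripper_width: 0.0855
```

Emit:
{"op": "apply_moves", "data": {"series": [[[0,0,0],[0,0,0],0.25],[[0,0,0],[0,0,0],0.5],[[0,0,0],[0,0,0],0.6],[[0,0,0],[0,0,0],0.7],[[0,0,0],[0,0,0],0.7],[[0,0,0],[0,0,0],0.7],[[0,0,0],[0,0,0],0.7]], "newtons": 30}}

```text
clock: 3.25
position: [0.5623, -0.0089, 0.0771]
ee_rot: [-1.571, -0.002, -0.279]
ft_force: [-1.5, -1.0, 7.2]
gripper_width: 0.0464
```

Emit:
{"op": "apply_moves", "data": {"series": [[[0,-5,0],[0,0,0],0.7],[[0,-20,0],[0,0,0],0.7],[[0,-45,0],[0,0,0],0.7],[[0,-75,0],[0,0,0],0.7],[[0,-105,0],[0,0,0],0.7],[[3,-130,-10],[0,0,0],0.7],[[11,-140,-40],[0,0,0],0.7],[[20,-140,-70],[0,0,0],0.7],[[30,-140,-104],[0,0,0],0.7],[[40,-140,-138],[0,0,0],0.7],[[50,-140,-173],[0,0,0],0.7],[[60,-140,-208],[0,0,0],0.7]]}}

```text
clock: 4.45
position: [0.5611, -0.2266, 0.216]
ee_rot: [-1.571, -0.0, -0.279]
ft_force: [0.7, 0.0, -0.9]
gripper_width: 0.0462
```

Emit:
{"op": "apply_moves", "data": {"series": [[[10,0,-34],[0,0,0],0.7],[[20,0,-69],[0,0,0],0.7],[[29,0,-100],[0,0,0],0.7],[[36,0,-124],[0,0,0],0.7],[[40,0,-136],[0,0,0],0.7],[[40,5,-138],[0,0,0],0.7],[[40,25,-138],[0,0,0],0.7],[[40,50,-138],[0,0,0],0.7],[[40,70,-138],[0,0,0],0.7],[[40,70,-138],[0,0,0],0.7]]}}

```text
clock: 5.45
position: [0.5594, -0.3652, 0.1406]
ee_rot: [-1.566, 0.009, -0.278]
ft_force: [-1.0, 0.5, -1.9]
gripper_width: 0.0463
```

```bash
python3 - <<'E'
from h import *
s=r.sense();print(s['clock'],s['position'],s['ee_rot'],s['ft_force'],s['gripper_width'])
b=shot('top')
c=b['img'][130:270,360:460,::-1]
w=shot('wrist')['img'][:,:,::-1]
cv2.imwrite('pics/d.png',np.hstack([cv2.resize(c,(400,560),interpolation=cv2.INTER_CUBIC)[:384],w[:,60:460]]))
E
```

```text
5.45 [ 0.55940079 -0.36523557  0.14062104] [-1.56646237  0.00868975 -0.27826924] [-0.97498107  0.468214   -1.90162683] 0.04627807381984299
```

View pics/d.png

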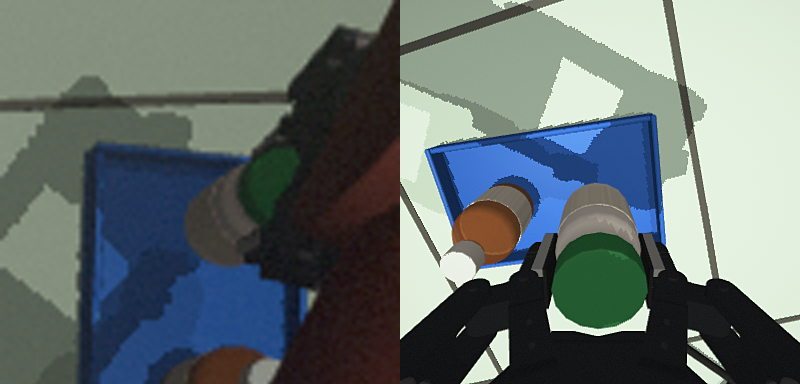

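The left crop shows the jar still in the fingers, held over the free half. In the wrist view the lid is at (600,280), upright and well clear of the bottle at (490,230). I'll lower it.

Emit:
{"op": "apply_moves", "data": {"series": [[[0,20,0],[0,0,0],0.7],[[0,40,0],[0,0,0],0.7],[[0,55,0],[0,0,0],0.7],[[0,62,0],[0,0,0],0.7],[[0,65,0],[0,0,0],0.7],[[0,67,0],[0,0,0],0.7],[[0,67,0],[0,0,0],0.7],[[0,67,0],[0,0,0],0.7]]}}

```text
clock: 6.35
position: [0.5624, -0.3695, 0.0793]
ee_rot: [-1.571, -0.002, -0.28]
ft_force: [0.2, -0.1, -1.2]
gripper_width: 0.0464
```

Emit:
{"op": "apply_moves", "data": {"series": [[[0,2,0],[0,0,0],0.7],[[0,4,0],[0,0,0],0.7],[[0,5.5,0],[0,0,0],0.7],[[0,6.5,0],[0,0,0],0.7],[[0,7.5,0],[0,0,0],0.7],[[0,8,0],[0,0,0],0.7],[[0,8,0],[0,0,0],0.7]]}}

```text
clock: 7.05
position: [0.5618, -0.3691, 0.0704]
ee_rot: [-1.571, -0.0, -0.28]
ft_force: [-0.6, 0.2, -1.5]
gripper_width: 0.0464
```

Emit:
{"op": "apply_moves", "data": {"series": [[[0,0.7,0],[0,0,0],0.7],[[0,1.3,0],[0,0,0],0.7],[[0,1.3,0],[0,0,0],0.7]]}}

```text
clock: 7.35
position: [0.5619, -0.3694, 0.0703]
ee_rot: [-1.571, -0.0, -0.28]
ft_force: [-3.4, 1.2, 5.7]
gripper_width: 0.0465
```

In contact with the tray floor. Releasing.

Emit:
{"op": "apply_moves", "data": {"series": [[[0,0,0],[0,0,0],0.4],[[0,0,0],[0,0,0],0.3],[[0,0,0],[0,0,0],0.2],[[0,0,0],[0,0,0],0.1],[[0,0,0],[0,0,0],0],[[0,0,0],[0,0,0],0],[[0,-10,0],[0,0,0],0],[[0,-35,0],[0,0,0],0],[[0,-75,0],[0,0,0],0],[[0,-115,0],[0,0,0],0],[[0,-150,0],[0,0,0],0],[[0,-150,0],[0,0,0],0]]}}

```text
clock: 8.55
position: [0.5654, -0.3718, 0.2284]
ee_rot: [-1.577, -0.014, -0.279]
ft_force: [0.2, -0.6, 0.3]
gripper_width: 0.0855
```

```bash
python3 - <<'E'
from h import *
s=r.sense();print(s['clock'],s['position'],s['ee_rot'],s['ft_force'],s['gripper_width'])
w=shot('wrist')['img'][:,:,::-1]
cv2.imwrite('pics/e.png',w)
E
```

```text
8.55 [ 0.56537779 -0.37184449  0.22838922] [-1.57668991 -0.01381395 -0.27948575] [ 0.16207523 -0.60194171  0.3296431 ] 0.08550716737301614
```

View pics/e.png

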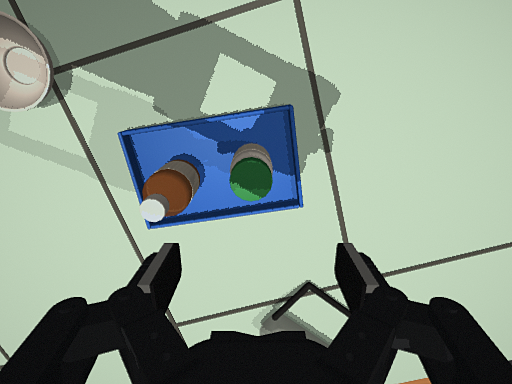

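The jar stands upright in the free half (lid at (251,178)) and the bottle at (170,190) is untouched. Next I'll shut the fingers and go behind the red peg.

Emit:
{"op": "apply_moves", "data": {"series": [[[-17,0,36],[0,-4,0],0.3],[[-34,0,73],[0,-8,0],0.6],[[-51,0,109],[0,-12,0],1],[[-68,0,145],[0,-16,0],1],[[-86,0,182],[0,-20,0],1],[[-103,0,218],[0,-24,0],1],[[-120,0,255],[0,-28,0],1],[[-137,0,291],[0,-32,0],1],[[-154,0,328],[0,-36,0],1],[[-172,0,364],[0,-40,0],1],[[-189,0,401],[0,-41.5,0],1],[[-206,0,437],[0,-41.5,0],1]]}}

```text
clock: 9.8
position: [0.4828, 0.1093, 0.2177]
ee_rot: [-1.57, 0.002, 0.445]
ft_force: [0.7, 0.0, -0.3]
gripper_width: -0.0001
```

Emit:
{"op": "apply_moves", "data": {"series": [[[0,0,0],[0,0,0],1],[[0,0,0],[0,0,0],1],[[0,0,0],[0,0,0],1]]}}

```text
clock: 10.1
position: [0.4841, 0.107, 0.2183]
ee_rot: [-1.571, 0.001, 0.444]
ft_force: [1.5, -0.8, 0.2]
gripper_width: -0.0002
```

```bash
python3 - <<'E'
from h import *
s=r.sense();print(s['clock'],s['position'],s['ee_rot'],s['ft_force'],s['gripper_width'])
print(go(.4845,.1073,.075,25.5))
d=shot('wrist');w=d['img'][:,:,::-1]
cv2.imwrite('pics/f.png',cv2.resize(w,(800,600),interpolation=cv2.INTER_CUBIC))
E
```

```text
10.1 [0.48410755 0.10704012 0.21828679] [-1.57085251e+00  1.47834678e-03  4.44116011e-01] [ 1.45163536 -0.75060166  0.20577951] -0.00015677878257292708
(array([7.000e-01, 1.433e+02, 1.000e-01]), array([ 0.  , -0.05, -0.08]))
```

View pics/f.png

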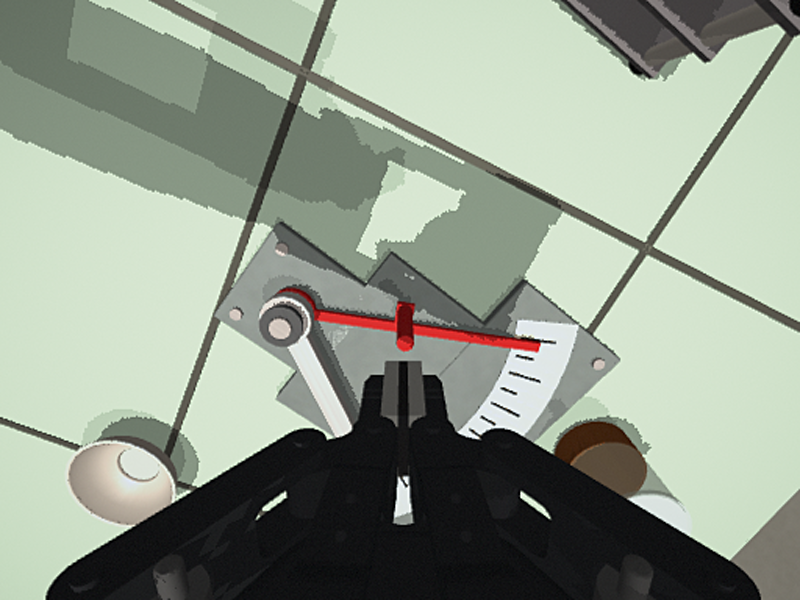

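The finger column (x≈403) lines up with the peg (top at (405,343)). The measured geometry puts the fingertips 40 mm to the anticlockwise side of it. Descending.

Emit:
{"op": "apply_moves", "data": {"series": [[[0.5,30,0],[0,0,0],1],[[0.5,65,0],[0,0,0],1],[[0.5,100,0],[0,0,0],1],[[0.5,125,0],[0,0,0],1],[[0.5,138,0],[0,0,0],1],[[0.5,143,0],[0,0,0],1],[[0.5,143,0],[0,0,0],1]]}}

```text
clock: 10.85
position: [0.4852, 0.1074, 0.076]
ee_rot: [-1.571, 0.0, 0.444]
ft_force: [0.5, 0.2, -0.0]
gripper_width: -0.0002
```

```bash
cat >> h.py <<'E'
P=np.array([.4195,.032]); Z=-43.05
def arc(rad,d,phis,z,frm=None):
    for f in phis:
        t=np.radians(f);c=P+np.array([np.cos(t)*rad-np.sin(t)*d,np.sin(t)*rad+np.cos(t)*d])
        print(f,*go(c[0],c[1],z,f,frm))
E
python3 - <<'E'
from h import *
s=r.sense();print(s['position'],s['ee_rot'],s['ft_force'])
arc(.0911,.017,[25.5]+list(np.arange(25.5,-35,-5))[:],.075,(np.array([.4845,.1073,.075]),np.radians([-90,0,25.5])))
E
```

```text
[0.48522202 0.1074492  0.07603634] [-1.57080906e+00  2.09352775e-04  4.43612915e-01] [ 0.53474431  0.15813396 -0.01869579]
25.5 [  0.  -0. -23.] [0. 0. 0.]
25.5 [  0.  -0. -23.] [0. 0. 0.]
20.5 [  1.1  -0.  -31. ] [0. 5. 0.]
15.5 [  1.6  -0.  -39.1] [ 0. 10. -0.]
10.5 [  1.3  -0.  -47.1] [-0. 15. -0.]
5.5 [  0.3  -0.  -55.2] [ 0. 20. -0.]
0.5 [ -1.3  -0.  -63.1] [ 0. 25. -0.]
-4.5 [ -3.7  -0.  -70.8] [ 0. 30. -0.]
-9.5 [ -6.7  -0.  -78.3] [ 0. 35. -0.]
-14.5 [-10.4  -0.  -85.5] [ 0. 40. -0.]
-19.5 [-14.6  -0.  -92.4] [ 0. 45. -0.]
-24.5 [-19.5  -0.  -98.8] [ 0. 50. -0.]
-29.5 [ -24.9   -0.  -104.9] [ 0. 55. -0.]
-34.5 [ -30.8   -0.  -110.4] [ 0. 60. -0.]
```

Emit:
{"op": "apply_moves", "data": {"series": [[[0,0,-8],[0,0,0],1],[[0,0,-15],[0,0,0],1],[[0,0,-20],[0,0,0],1],[[0,0,-23],[0,0,0],1],[[0.6,0,-27],[0,2.5,0],1],[[1.1,0,-31],[0,5,0],1],[[1.6,0,-39],[0,10,0],1],[[1.3,0,-47],[0,15,0],1],[[0.3,0,-55],[0,20,0],1],[[-1.3,0,-63],[0,25,0],1],[[-3.7,0,-71],[0,30,0],1]]}}

```text
clock: 11.95
position: [0.5121, 0.0422, 0.0762]
ee_rot: [-1.57, 0.0, -0.083]
ft_force: [-1.1, 0.6, -0.5]
gripper_width: 0.0001
```

```bash
python3 - <<'E'
from h import *
s=r.sense();print(s['position'],s['ee_rot'],s['ft_force'])
t=np.radians(-4.5);c=P+np.array([np.cos(t)*.0911-np.sin(t)*.017,np.sin(t)*.0911+np.cos(t)*.017]);print(c)
arc(.0911,.017,[-9.5,-14.5,-19.5,-22,-24.5,-27,-28,-29,-30,-31,-32,-33],.075,(np.r_[c,.075],np.radians([-90,0,-4.5])))
d=shot('wrist');w=d['img'][:,:,::-1]
cv2.imwrite('pics/g.png',w)
E
```

```text
[0.51213102 0.04217634 0.0762105 ] [-1.57026358e+00  2.63948875e-04 -8.26847719e-02] [-1.07863237  0.58383405 -0.51145838]
[0.51165297 0.04179997]
-9.5 [ 1.1 -0.  -8. ] [ 0.  5. -0.]
-14.5 [  1.6  -0.  -16.1] [ 0. 10. -0.]
-19.5 [  1.3  -0.  -24.2] [ 0. 15. -0.]
-22 [  0.9  -0.  -28.2] [ 0.  17.5 -0. ]
-24.5 [  0.3  -0.  -32.2] [ 0. 20. -0.]
-27 [ -0.4  -0.  -36.2] [ 0.  22.5  0. ]
-28 [ -0.8  -0.  -37.7] [ 0.  23.5 -0. ]
-29 [ -1.2  -0.  -39.3] [ 0.  24.5 -0. ]
-30 [ -1.6  -0.  -40.9] [ 0.  25.5 -0. ]
-31 [ -2.   -0.  -42.4] [ 0.  26.5 -0. ]
-32 [ -2.4  -0.  -44. ] [ 0.  27.5 -0. ]
-33 [ -2.9  -0.  -45.5] [ 0.  28.5 -0. ]
```

View pics/g.png

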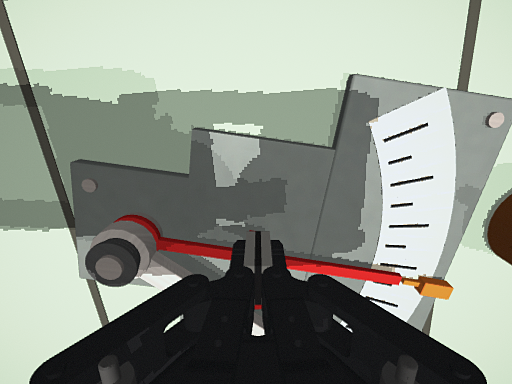

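The hand is following: the red tip at (400,280) is now near the orange mark at (430,288). Continuing to the stop.

Emit:
{"op": "apply_moves", "data": {"series": [[[0.5,0,-4],[0,2.5,0],1],[[1.1,0,-8],[0,5,0],1],[[1.6,0,-16],[0,10,0],1],[[1.3,0,-24],[0,15,0],1],[[0.3,0,-32],[0,20,0],1],[[-0.4,0,-36],[0,22.5,0],1],[[-0.8,0,-38],[0,23.5,0],1],[[-1.2,0,-39.5],[0,24.5,0],1],[[-1.6,0,-41],[0,25.5,0],1],[[-2,0,-42.5],[0,26.5,0],1],[[-2.2,0,-43.2],[0,27,0],1],[[-2.2,0,-43.2],[0,27,0],1]]}}

```text
clock: 13.2
position: [0.5066, -0.0006, 0.0761]
ee_rot: [-1.571, -0.0, -0.55]
ft_force: [-0.8, 0.7, 1.2]
gripper_width: -0.0002
```

Emit:
{"op": "apply_moves", "data": {"series": [[[-0.2,0,-0.8],[0,0.5,0],1],[[-0.4,0,-1.6],[0,1,0],1],[[-0.7,0,-2.4],[0,1.5,0],1],[[-0.7,0,-2.4],[0,1.5,0],1]]}}

```text
clock: 13.6
position: [0.5047, -0.0023, 0.0761]
ee_rot: [-1.571, -0.0, -0.577]
ft_force: [0.2, 0.5, -0.9]
gripper_width: -0.0002
```

Emit:
{"op": "apply_moves", "data": {"series": [[[-0.2,0,-0.6],[0,0.3,0],1],[[-0.3,0,-1.2],[0,0.6,0],1],[[-0.3,0,-1.2],[0,0.6,0],1]]}}

```text
clock: 13.9
position: [0.5043, -0.0028, 0.0761]
ee_rot: [-1.569, -0.001, -0.587]
ft_force: [2.6, 2.2, -2.1]
gripper_width: 0.0001
```

Emit:
{"op": "apply_moves", "data": {"series": [[[-0.1,0,-0.5],[0,0,0],1],[[-0.2,0,-1],[0,0,0],1],[[-0.2,0,-1],[0,0,0],1],[[-0.2,0,-1],[0,0,0],1]]}}

```text
clock: 14.3
position: [0.5042, -0.003, 0.0762]
ee_rot: [-1.568, -0.002, -0.588]
ft_force: [5.0, 4.2, -3.9]
gripper_width: 0.0001
```

Emit:
{"op": "apply_moves", "data": {"series": [[[0,0,2],[0,0,0],1],[[0,0,8],[0,0,0],1],[[0,0,20],[0,0,0],1],[[0,-20,25],[0,0,0],1],[[0,-60,25],[0,0,0],0.5],[[0,-100,25],[0,-8,0],0.4],[[0,-130,15],[0,-16,0],0.4],[[10,-140,0],[0,-24,0],0.4],[[20,-140,-20],[0,-32,0],0.4],[[30,-140,-35],[0,-40,0],0.4],[[40,-140,-35],[0,-40,0],0.4],[[40,-140,-35],[0,-40,0],0.4]]}}

```text
clock: 15.5
position: [0.518, -0.0553, 0.216]
ee_rot: [-1.571, -0.0, 0.107]
ft_force: [-0.5, 0.4, -0.2]
gripper_width: 0.0514
```

```bash
python3 - <<'E'
from h import *
s=r.sense();print(s['clock'],s['position'],s['ee_rot'],s['ft_force'],s['gripper_width'])
print(go(.5288,-.0707,.2,46.95))
d=shot('wrist');w=d['img'][:,:,::-1]
cv2.imwrite('pics/h.png',cv2.resize(w,(800,600),interpolation=cv2.INTER_CUBIC))
E
```

```text
15.5 [ 0.51798707 -0.05531002  0.21604992] [-1.57072482e+00 -4.90009471e-04  1.07219048e-01] [-0.48254897  0.36375933 -0.18029744] 0.05138982151721633
(array([  9.1,  16.1, -16.5]), array([ 1.000e-02, -4.081e+01,  3.000e-02]))
```

View pics/h.png

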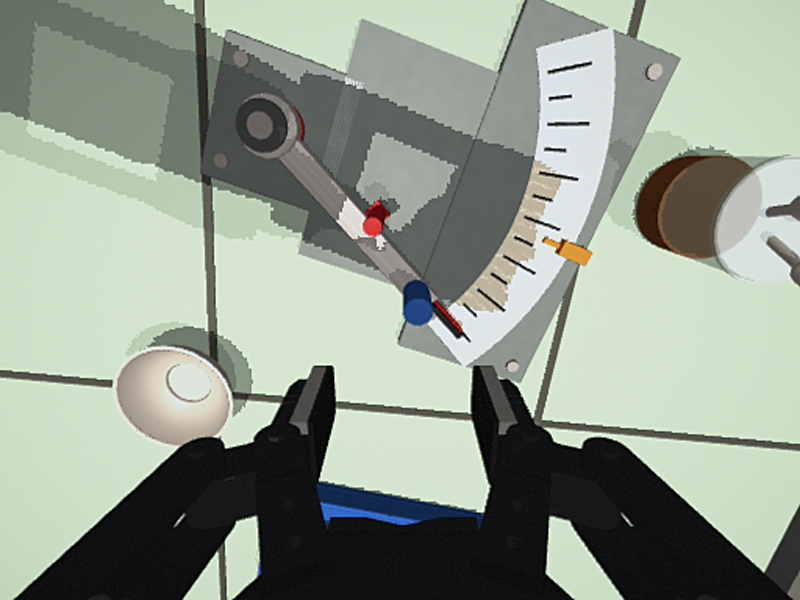

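The red hand now lies along the arm: its peg (374,225) is against the bar, and red shows just beside the black pointer at (450,318). Post top is at (417,308), pivot (259,125), mark tip (545,241). Refining these.

```bash
python3 - <<'E'
from h import *
a=load('wrist');s=.64
f=lambda x,y,z:at_z(a,x*s,y*s,z)[:2]
pv=f(260,124,.058)
print('pivot',pv)
def rep(n,p): q=p-pv; print(n,p.round(4),'r',np.hypot(*q).round(4),'ang',np.degrees(np.arctan2(q[1],q[0])).round(2))
rep('post',f(418,309,.085));rep('peg',f(374,226,.085));rep('mark',f(545,241,.016));rep('ptr',f(468,340,.036))
rep('20',f(519,265,.0125));rep('30',f(540,222,.0125));rep('10',f(490,300,.0125))
p=f(418,309,.085); print(go(p[0],p[1],.2,46.95))
E
```

```text
pivot [0.42098577 0.03304289]
post [ 0.53   -0.0675] r 0.1483 ang -42.68
peg [ 0.4974 -0.0174] r 0.0916 ang -33.43
mark [ 0.6264 -0.0269] r 0.214 ang -16.28
ptr [ 0.576  -0.1073] r 0.2091 ang -42.16
20 [ 0.6112 -0.0487] r 0.2071 ang -23.25
30 [ 0.6207 -0.0134] r 0.205 ang -13.09
10 [ 0.5934 -0.0803] r 0.2064 ang -33.32
(array([ 11.1,  15.8, -14.1]), array([-4.000e-02, -4.074e+01, -1.000e-02]))
```

Emit:
{"op": "apply_moves", "data": {"series": [[[3,4,-4],[0,-8,0],0.4],[[6,8,-8],[0,-16,0],0.4],[[8,12,-12],[0,-24,0],0.4],[[9.5,16,-16],[0,-32,0],0.4],[[9.5,25,-16],[0,-40,0],0.4],[[9.5,50,-16],[0,-40.8,0],0.4],[[9.5,80,-16],[0,-40.8,0],0.4],[[9.5,110,-16],[0,-40.8,0],0.4],[[9.5,130,-16],[0,-40.8,0],0.4],[[9.5,141,-16],[0,-40.8,0],0.4],[[9.5,143.5,-16],[0,-40.8,0],0.4],[[9.5,143.5,-16],[0,-40.8,0],0.4]]}}

```text
clock: 16.75
position: [0.5285, -0.0695, 0.0727]
ee_rot: [-1.571, -0.0, 0.823]
ft_force: [-0.1, 0.3, 0.8]
gripper_width: 0.0516
```

Emit:
{"op": "apply_moves", "data": {"series": [[[0,0,0],[0,0,0],0.5],[[0,0,0],[0,0,0],0.6],[[0,0,0],[0,0,0],0.66],[[0,0,0],[0,0,0],0.7],[[0,0,0],[0,0,0],0.75],[[0,0,0],[0,0,0],0.8]], "newtons": 20}}

```text
clock: 17.35
position: [0.5293, -0.0694, 0.0732]
ee_rot: [-1.572, -0.003, 0.823]
ft_force: [2.1, 3.3, 2.0]
gripper_width: 0.0194
```

The post is gripped (19.4 mm opening). I'll swing it slowly about the pivot; x = 149.5·sinθ, z = 149.5·(1−cosθ).

Emit:
{"op": "apply_moves", "data": {"series": [[[1.3,0,0],[0,-0.5,0],0.8],[[3.9,0,0],[0,-1.5,0],0.8],[[6.5,0,0.1],[0,-2.5,0],0.8],[[9.1,0,0.3],[0,-3.5,0],0.8],[[11.7,0,0.5],[0,-4.5,0],0.8],[[14.3,0,0.7],[0,-5.5,0],0.8],[[16.9,0,1],[0,-6.5,0],0.8],[[19.5,0,1.3],[0,-7.5,0],0.8],[[22.1,0,1.6],[0,-8.5,0],0.8],[[24.7,0,2.1],[0,-9.5,0],0.8],[[28.5,0,2.7],[0,-11,0],0.8],[[31.1,0,3.3],[0,-12,0],0.8]]}}

```text
clock: 18.55
position: [0.547, -0.0462, 0.0732]
ee_rot: [-1.572, 0.002, 1.034]
ft_force: [-1.6, -3.1, 5.4]
gripper_width: 0.0194
```

Emit:
{"op": "apply_moves", "data": {"series": [[[2.6,0,0],[0,-1,0],0.8],[[5.2,0,0.1],[0,-2,0],0.8],[[7.8,0,0.2],[0,-3,0],0.8],[[10.4,0,0.4],[0,-4,0],0.8],[[13,0,0.6],[0,-5,0],0.8],[[15.6,0,0.8],[0,-6,0],0.8],[[18.2,0,1.1],[0,-7,0],0.8],[[20.8,0,1.5],[0,-8,0],0.8],[[23.4,0,1.8],[0,-9,0],0.8],[[26,0,2.3],[0,-10,0],0.8],[[28.5,0,2.8],[0,-11,0],0.8],[[28.5,0,2.8],[0,-11,0],0.8]]}}

```text
clock: 19.75
position: [0.5596, -0.0208, 0.0731]
ee_rot: [-1.573, 0.003, 1.226]
ft_force: [-1.0, -5.6, 4.6]
gripper_width: 0.0194
```

```bash
python3 - <<'E'
from h import *
s=r.sense();p=s['position'];print(s['clock'],p,s['ee_rot'],s['ft_force'],s['gripper_width'])
q=p[:2]-P;print(np.hypot(*q),np.degrees(np.arctan2(q[1],q[0])))
d=shot('wrist');w=d['img'][:,:,::-1]
cv2.imwrite('pics/i.png',w); 
t=shot('top')['img'][140:260,200:320,::-1]
cv2.imwrite('pics/i.png',np.hstack([w[:,:416],cv2.resize(t,(384,384),interpolation=cv2.INTER_CUBIC)]))
E
```

```text
19.75 [ 0.55959286 -0.02076015  0.07314469] [-1.57258857  0.00321164  1.22633237] [-0.96139954 -5.55792461  4.57801866] 0.019439074612955357
0.1496985072452561 -20.63679805157498
```

View pics/i.png

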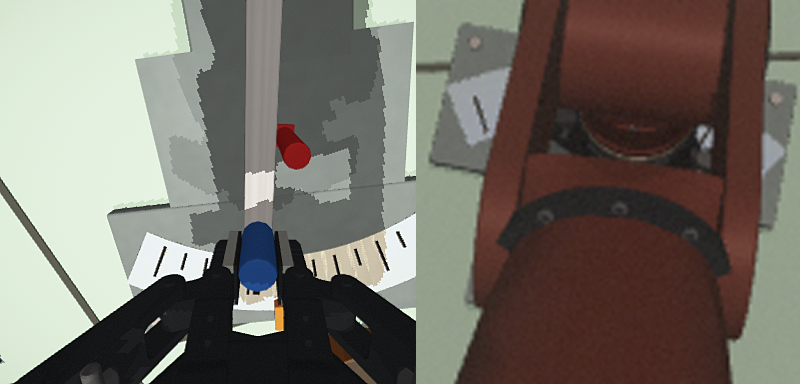

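TCP is at 22.1° of swing; the wrist view shows the mark block at (279,317), just ahead of the arm line (x≈260). About 4.6° remain.

Emit:
{"op": "apply_moves", "data": {"series": [[[2.6,0,0],[0,-1,0],0.8],[[5.2,0,0.1],[0,-2,0],0.8],[[7.8,0,0.2],[0,-3,0],0.8],[[9.8,0,0.3],[0,-3.7,0],0.8],[[11,0,0.4],[0,-4.2,0],0.8],[[11.5,0,0.4],[0,-4.4,0],0.8],[[11.5,0,0.4],[0,-4.4,0],0.8]]}}

```text
clock: 20.55
position: [0.5632, -0.0102, 0.0731]
ee_rot: [-1.573, 0.004, 1.303]
ft_force: [-0.4, -6.0, 5.3]
gripper_width: 0.0194
```

```bash
python3 - <<'E'
from h import *
s=r.sense();p=s['position'];print(s['clock'],p,s['ee_rot'],s['ft_force'],s['gripper_width'])
q=p[:2]-P;print(np.hypot(*q),np.degrees(np.arctan2(q[1],q[0])))
d=shot('wrist');w=d['img'][:,:,::-1]
b=shot('scene')['img'][195:245,200:320,::-1]
cv2.imwrite('pics/j.png',np.vstack([cv2.resize(w[170:350,110:410],(600,360),interpolation=cv2.INTER_CUBIC),cv2.resize(b,(600,240),interpolation=cv2.INTER_CUBIC)]))
E
```

```text
20.55 [ 0.56322592 -0.0102089   0.07314585] [-1.57273823  0.00362633  1.30250304] [-0.38071172 -6.00515142  5.26928926] 0.019413808221999854
0.1497956359607849 -16.366265475114066
```

View pics/j.png

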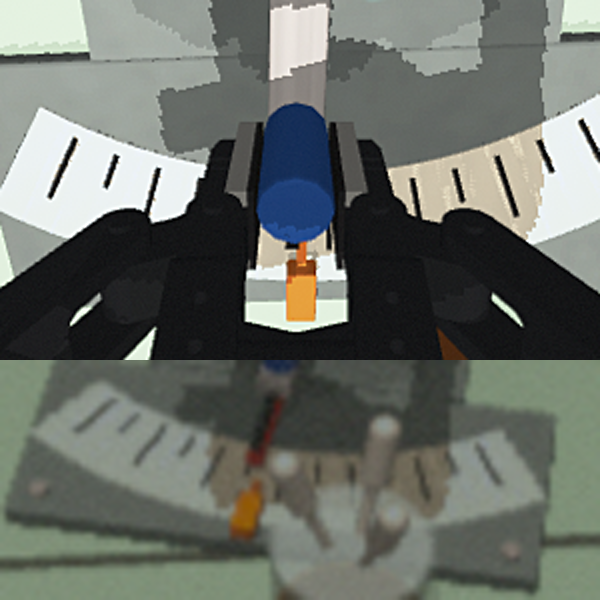

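In the wrist crop the mark tip is at about (303,246) and the black pointer end at about (291,243). In the scene crop the pointer with the red hand ends near (256,460) and the mark tip is near (254,487). Converting these to angles with the calibration.

```bash
python3 - <<'E'
from h import *
w=load('wrist');b=load('scene')
fw=lambda x,y,z:at_z(w,110+x/2,170+y/2,z)[:2]
fb=lambda x,y,z:at_z(b,200+x/5,195+(y-360)*50/240,z)[:2]
def rep(n,p): q=p-P; print(n,p.round(4),np.hypot(*q).round(4),np.degrees(np.arctan2(q[1],q[0])).round(2))
rep('w ptr',fw(291,243,.036));rep('w mark',fw(303,247,.016));rep('w block',fw(301,315,.023));rep('w post',fw(295,212,.085));rep('w bar',fw(299,40,.042))
for x,y in((150,190),(113,170),(416,198),(459,184),(508,186),(62,167)): rep('tick',fw(x,y,.0125))
rep('b ptr',fb(262,445,.036));rep('b red',fb(256,460,.024));rep('b mark',fb(254,487,.016));rep('b block',fb(245,520,.02))
rep('b tick',fb(215,465,.0125));rep('b tick',fb(318,470,.0125))
E
```

```text
w ptr [ 0.6109 -0.0257] 0.1999 -16.78
w mark [ 0.63   -0.0262] 0.2184 -15.46
w block [ 0.6569 -0.0344] 0.2465 -15.63
w post [ 0.5633 -0.0109] 0.1501 -16.61
w bar [ 0.5352 -0.0021] 0.1206 -16.41
tick [ 0.5903 -0.0783] 0.2033 -32.86
tick [ 0.5779 -0.0891] 0.1993 -37.41
tick [0.6217 0.0227] 0.2024 -2.64
tick [0.6198 0.0403] 0.2004 2.37
tick [0.6258 0.0588] 0.208 7.39
tick [ 0.5713 -0.1078] 0.2064 -42.65
b ptr [ 0.6199 -0.0213] 0.2073 -14.89
b red [ 0.6199 -0.0243] 0.2081 -15.7
b mark [ 0.6316 -0.0259] 0.2199 -15.28
b block [ 0.6564 -0.0316] 0.2453 -15.02
b tick [ 0.6126 -0.045 ] 0.2079 -21.74
b tick [0.6189 0.0074] 0.2009 -7.04
```

The arm reads about 26.3° and the mark 26.9–27.2°, so I'll advance 0.6° and hold over 1 s.

Emit:
{"op": "apply_moves", "data": {"series": [[[0.8,0,0],[0,-0.3,0],0.8],[[1.6,0,0],[0,-0.6,0],0.8],[[1.6,0,0],[0,-0.6,0],0.8],[[1.6,0,0],[0,-0.6,0],0.8],[[1.6,0,0],[0,-0.6,0],0.8],[[1.6,0,0],[0,-0.6,0],0.8],[[1.6,0,0],[0,-0.6,0],0.8],[[1.6,0,0],[0,-0.6,0],0.8],[[1.6,0,0],[0,-0.6,0],0.8],[[1.6,0,0],[0,-0.6,0],0.8],[[1.6,0,0],[0,-0.6,0],0.8],[[1.6,0,0],[0,-0.6,0],0.8]]}}

```text
clock: 21.85
position: [0.5637, -0.0087, 0.0732]
ee_rot: [-1.573, 0.004, 1.313]
ft_force: [-0.1, -6.1, 4.1]
gripper_width: 0.0193
```

Emit:
{"op": "apply_moves", "data": {"series": [[[0,0,0],[0,0,0],0.8],[[0,0,0],[0,0,0],0.8],[[0,0,0],[0,0,0],0.8],[[0,0,0],[0,0,0],0.8]]}}

```text
clock: 22.25
position: [0.5637, -0.0087, 0.0732]
ee_rot: [-1.573, 0.004, 1.313]
ft_force: [-0.3, -6.6, 3.9]
gripper_width: 0.0192
```

```bash
python3 - <<'E'
from h import *
s=r.sense();p=s['position'];print(s['clock'],p,s['ee_rot'],s['ft_force'],s['gripper_width'])
q=p[:2]-P;print(np.hypot(*q),np.degrees(np.arctan2(q[1],q[0])))
E
```

```text
22.25 [ 0.56366678 -0.00873393  0.07316081] [-1.57278087  0.00362738  1.31284781] [-0.28007881 -6.57469444  3.9321198 ] 0.01922903329008681
0.14981092351795344 -15.777493443398523
```

Held at 26.9° for about 1.4 s. Returning slowly, still gripped.

Emit:
{"op": "apply_moves", "data": {"series": [[[-1.3,0,0],[0,0.5,0],0.8],[[-3.9,0,0],[0,1.5,0],0.8],[[-6.5,0,0.1],[0,2.5,0],0.8],[[-9.1,0,0.3],[0,3.5,0],0.8],[[-11.7,0,0.5],[0,4.5,0],0.8],[[-14.3,0,0.7],[0,5.5,0],0.8],[[-16.9,0,1],[0,6.5,0],0.8],[[-19.5,0,1.3],[0,7.5,0],0.8],[[-22.1,0,1.6],[0,8.5,0],0.8],[[-24.7,0,2.1],[0,9.5,0],0.8],[[-28.5,0,2.7],[0,11,0],0.8],[[-31.1,0,3.3],[0,12,0],0.8]]}}

```text
clock: 23.45
position: [0.5521, -0.0371, 0.0731]
ee_rot: [-1.572, 0.002, 1.102]
ft_force: [-1.5, -3.5, 4.8]
gripper_width: 0.0189
```

Emit:
{"op": "apply_moves", "data": {"series": [[[-2.6,0,0],[0,1,0],0.8],[[-5.2,0,0.1],[0,2,0],0.8],[[-7.8,0,0.2],[0,3,0],0.8],[[-10.4,0,0.4],[0,4,0],0.8],[[-13,0,0.6],[0,5,0],0.8],[[-15.6,0,0.8],[0,6,0],0.8],[[-18.2,0,1.1],[0,7,0],0.8],[[-20.8,0,1.5],[0,8,0],0.8],[[-23.4,0,1.8],[0,9,0],0.8],[[-26,0,2.3],[0,10,0],0.8],[[-28.5,0,2.8],[0,11,0],0.8],[[-31.1,0,3.3],[0,12,0],0.8]]}}

```text
clock: 24.65
position: [0.5349, -0.0627, 0.0731]
ee_rot: [-1.572, 0.001, 0.893]
ft_force: [-1.4, -2.4, 6.5]
gripper_width: 0.0194
```

Emit:
{"op": "apply_moves", "data": {"series": [[[-1.3,0,0],[0,0.5,0],0.8],[[-2.6,0,0],[0,1,0],0.8],[[-3.9,0,0],[0,1.5,0],0.8],[[-5.2,0,0.1],[0,2,0],0.8],[[-6,0,0.1],[0,2.3,0],0.8],[[-6,0,0.1],[0,2.3,0],0.8]]}}

```text
clock: 25.25
position: [0.5311, -0.0672, 0.0731]
ee_rot: [-1.571, 0.001, 0.854]
ft_force: [-1.5, -1.8, 6.4]
gripper_width: 0.019
```

```bash
python3 - <<'E'
from h import *
s=r.sense();p=s['position'];print(s['clock'],p,s['ee_rot'],s['ft_force'],s['gripper_width'])
q=p[:2]-P;print(np.hypot(*q),np.degrees(np.arctan2(q[1],q[0])))
E
```

```text
25.25 [ 0.53109245 -0.06716412  0.0730993 ] [-1.57134129e+00  1.01130342e-03  8.53668155e-01] [-1.51484094 -1.79173814  6.40365779] 0.01901602163270699
0.14928629490288972 -41.625172418423126
```

Emit:
{"op": "apply_moves", "data": {"series": [[[-0.8,0,0],[0,0.3,0],0.8],[[-1.6,0,0],[0,0.6,0],0.8],[[-2.4,0,0],[0,0.9,0],0.8],[[-3.2,0,0],[0,1.2,0],0.8],[[-3.8,0,0],[0,1.4,0],0.8],[[-3.8,0,0],[0,1.4,0],0.8],[[-3.8,0,0],[0,1.4,0],0.8]]}}

```text
clock: 25.95
position: [0.5293, -0.0691, 0.0731]
ee_rot: [-1.572, -0.001, 0.829]
ft_force: [-0.0, 0.9, 5.5]
gripper_width: 0.0194
```

Emit:
{"op": "apply_moves", "data": {"series": [[[-0.5,0,0],[0,0,0],0.8],[[-1,0,0],[0,0,0],0.8],[[-1,0,0],[0,0,0],0.8]]}}

```text
clock: 26.25
position: [0.5291, -0.0694, 0.0731]
ee_rot: [-1.572, -0.003, 0.828]
ft_force: [3.3, 4.3, 4.1]
gripper_width: 0.0194
```

The post is pressing on the zero stop at the same position as before. Releasing and rising straight up.

Emit:
{"op": "apply_moves", "data": {"series": [[[-1,0,0],[0,0,0],0.7],[[-1,0,0],[0,0,0],0.6],[[-1,0,0],[0,0,0],0.5],[[-1,0,0],[0,0,0],0.4],[[-1,0,0],[0,0,0],0.4],[[-1,-10,0],[0,0,0],0.4],[[-1,-35,0],[0,0,0],0.4],[[-1,-75,0],[0,0,0],0.4],[[-1,-115,0],[0,0,0],0.4],[[-1,-145,0],[0,0,0],0.4],[[-1,-145,0],[0,0,0],0.4]]}}

```text
clock: 27.35
position: [0.5311, -0.0719, 0.2246]
ee_rot: [-1.582, -0.006, 0.829]
ft_force: [0.1, -0.4, 0.6]
gripper_width: 0.0514
```

Emit:
{"op": "apply_moves", "data": {"series": [[[-20,-10,5],[0,8,0],0.4],[[-50,-20,5],[0,16,0],0.4],[[-90,-20,5],[0,24,0],0.4],[[-130,-20,5],[0,32,0],0.4],[[-170,-20,5],[0,40,0],0.4],[[-210,-20,5],[0,48,0],0.4],[[-240,-20,5],[0,50,0],0.4],[[-240,-20,5],[0,50,0],0.4],[[-240,-20,5],[0,50,0],0.4]]}}

```text
clock: 28.25
position: [0.3608, -0.2444, 0.2372]
ee_rot: [-1.57, 0.0, -0.046]
ft_force: [0.1, -0.3, 0.4]
gripper_width: 0.0512
```

```bash
python3 - <<'E'
from h import *
s=r.sense();print(s['clock'],s['position'],s['ft_force'])
t=shot('top')['img'][:,:,::-1]
big=cv2.resize(t[140:260,200:320],(600,600),interpolation=cv2.INTER_CUBIC)
cv2.imwrite('pics/k.png',np.hstack([big,cv2.resize(t[140:260,372:412+0],(200,600))]))
E
```

```text
28.25 [ 0.36080916 -0.24441819  0.2371937 ] [ 0.14917985 -0.30649782  0.42692916]
```

View pics/k.png

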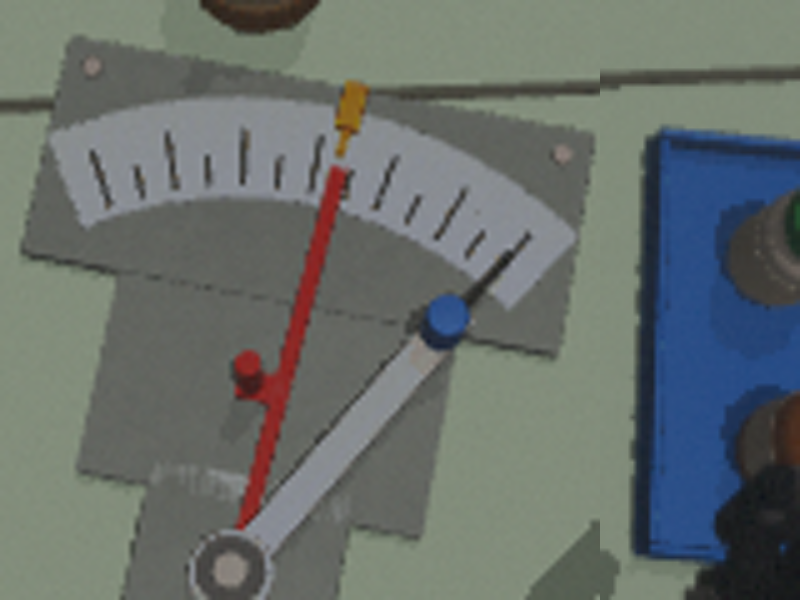

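The arm is back on zero (pointer on the 0 tick at (530,235)). The red hand tip at (338,172) points at the orange mark (341,156), which is unmoved, and the jar still stands in the tray. One number check, then hand in.

```bash
python3 - <<'E'
from h import *
a=load('top');f=lambda x,y,z:at_z(a,200+x/5,140+y/5,z)[:2]
ang=lambda q:np.degrees(np.arctan2(q[1],q[0]))
pv=f(231,569,.058)
red=ang(f(338,172,.024)-pv);red2=ang(f(338,172,.024)-f(261,460,.024));mk=ang(f(341,156,.016)-pv);print(red,red2,mk,red-mk)
if abs(red-mk)<1.5: print(r.finish_job())
E
```

```text
-16.34898590427723 -16.66297002596664 -16.104337414884185 -0.24464848939304673
the job is handed in; nothing more can be done
None
```

The job is done and handed in, at about 28 s on the robot's clock (limit 72 s). No verdict came back.

- **Jar:** I lifted it off the gauge and lowered it until it touched the tray floor. It stands upright in the tray's free half, and the bottle beside it was not touched.
- **Red hand zeroed:** I swept its peg clockwise until it stopped against the resting arm, at about 6 N. The peg then sat at its expected zero angle, within 0.1–0.2°.
- **Reading taken:** I gripped the blue post and swung the arm slowly to about 26.9°. The mark measured 26.8–27.2° depending on the camera. I held it there for about 1.4 s.
- **Return:** I brought the arm back still gripped, until it pressed on the zero stop, and only then let go.

**Last checks:** in the top picture the pointer is on 0 and the orange mark has not moved. The red hand is within about 0.25–0.6° of the mark.

The camera estimates of the mark differed by up to about 0.7°, which is inside the 2° allowed. I did not take a final measurement of the rack, beaker or dish. The arm's path kept clear of them, and no unexpected contact force appeared.

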